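Finish the round on the tally wheel

ROBOT

A 6-joint arm with a two-finger parallel gripper is mounted at the origin on the work surface. World frame = base frame: x ahead of the robot, y to its left, z up, the work surface at z = 0. Lengths are in mm, angles in degrees, forces in N, time in s.
With the tool pointing down it reaches from about 350 to 850 mm from the base axis. Payload 8.1 kg.
Tool frame: the origin (TCP) lies on the centre line of the jaws, within the pads' length; the fingertips stand 11 mm ahead of it and the grasp point (between the pads) lies 8 mm behind it; z points along the fingers, y is the direction in which the jaws open and shut (so a half turn about z gives the same grasp; the last joint's range is limited). The gripper opens to 85 mm and grips with 20 to 120 N. Pads are 22 mm wide; open, the fingers measure 114 mm over their backs; the gripper's body (76 mm by 85 mm) begins 54 mm behind the grasp point. The pads swing forward as they close: fully open they stand 13 mm farther back than shut.
Start: joints at [71.941, 7.471, 85.268, -0, 87.261, -4.893], TCP at [136.647, 584.237, 242.292] pointing down, gripper open.
Joint ranges: [-169.43, 169.43], [-51.17, 129.36], [1.28, 143.12], [-76.62, 256.62], [0, 156.53], [-152.29, 152.29]. Speed limits (degrees/s): [136.94, 136.94, 159.86, 180, 180, 180].

INTERFACE

Orientations are given as [roll, pitch, yaw] about the fixed x, y, z axes, in that order (R = Rz(yaw) Ry(pitch) Rx(roll)).
In Python, from bench import telemetry, viewer, r gives the robot as it stands.
- The arm moves only by the shell command python3 -m inch 'ROWS' [FORCE]. ROWS is JSON, a list of rows, each a list of 3 entries, a list of its own where there are three numbers: the shift along the tool's x, y, z in cm, then the turn, a rotation vector about the tool's x, y, z in rad, then the opening, from 0 (shut) to 1 (fully open). A call has 1 to 20 rows; each row is the pose to reach, as a shift and turn from the pose commanded when the call began, along the tool's axes at that moment; what a row does not reach only later rows make up. A row lasts 1/10 s, in which the tool goes at most 50 mm and 8.59 degrees, less where a joint would pass 70% of its speed; a pose out of reach is approached as far as the arm can. A call with a gripper value outside its range is refused whole. The fingers move at their own pace and stop on an object; FORCE is the grip in N (left out, the last holds). Time passes only in rows, so rows that repeat a pose let the fingers close. It gives the time, the measured TCP pose, the force and the opening at its end, in the units of the state.
- telemetry.sense(): the state, without advancing time (a new reading comes with each control period).
- viewer.snapshot(name): name is "scene" or "top" or "wrist"; returns the picture (420x560x3 uint8, red, green, blue); there is no depth.
- viewer.camera_model(name): a dict with "fx", "fy", "cx", "cy" (pixels), "cam_to_world" (4x4, takes a point from camera to world coordinates); the wrist camera has in their place "mount" (4x4, takes a point from camera to tool coordinates, whose origin is the TCP and whose axes are the flange's). Camera axes: x right, y down, z forward; pixel columns grow to the right and rows downward; lengths in mm; the calibration is good to about 2 mm. The wrist camera is an equidistant fisheye: a pixel r from the principal point sees the ray r / f radians off the axis. A picture is of the moment at which its call begins: read the wrist's pose just before it. camera_model takes no time and is no camera call.
- r.hand_in(): hands the job in, once; it reports no verdict.
The state is a dict: "time": time; "joint_pos": joint angles; "qd": joint speeds; "joint_efforts": joint torques, N m; "tool_pos": TCP position; "tcp_rot": TCP orientation; "ft_force": force on the tool from outside, world axes, zero at the start; "wrist_torque": the same for the moment, N m; "finger_gap": finger opening in mm.
Only numpy, scipy, OpenCV 4.12 (cv2) and the standard library are available. Lean on these libraries where they do the work, as an engineer would, in place of code of your own. Each camera call takes 0.05 s, during which the arm holds its last target.

TASK

The market stall's tally counter clicks once for every tray sold, eight clicks to a round, and it was left a few clicks short. With a fingertip, flick the toothed wheel forward (anticlockwise seen from above) one click at a time, letting each click settle, until the tooth with the raised rib stops at the pointed index post, and not a click past it. Push gently, do not grip the wheel, leave the weights and the bowl where they stand, and finish with the hand clear.

Things in the scene. Friction and masses are not known exactly. Their poses are not given: they have to be found in the camera images.
- counter: Tally counter, screwed down to the stall. Origin: on the stall surface, on the wheel's upright axis; x axis points from there to the index post. Grey base plate 12 mm thick, x -53 to 102 mm, y +-55 mm; on it a drum 76 mm across, up to z = 40 mm, with the toothed wheel lying flat on top. Index post: x 81 to 97 mm, 14 mm wide, up to z = 62 mm.
- wheel_center (a point): On the wheel's axis at the top of its disc, z = 54 mm. Wheel: plain aluminium disc, radius 40 mm, z = 42 to 54 mm, with eight straight teeth 45 deg apart, each 8 mm wide, out to radius 66 mm, open beneath outside the drum. One, the marked tooth, has a raised rib 7 mm wide and 11 mm high along it. Hub cap 18 mm across, to z = 61 mm.
- index_nose (a point): Point of the index post's nose, 74 mm from the wheel axis along the counter's x, at z = 56 mm.
- wheel (a joint): Turn of the wheel, rad, growing anticlockwise from above (forward). 0: marked tooth at the index post. A click is 0.785 (45 deg); it rests within 4 deg of whole clicks, at first 2, 3 or 4 short (-1.57, -2.36, -3.14). A ratchet blocks backward turning. 1 to 3 N at a tooth moves it; some 37 deg past a rest place it snaps on to the next. Teeth lie at this angle plus multiples of 45 deg from counter x.
- marked_tip (a point): Point at the outer end of the marked tooth, on its centre line, 66 mm from the wheel axis, level with the top of the teeth (z = 54 mm).
- big_weight: Loose brass scale weight, 44 mm across, 62 mm high, knob on top; origin under its centre. To be left alone.
- small_weight: Loose brass scale weight, 32 mm across, 46 mm high, knob on top; origin under its centre. To be left alone.
- bowl: Loose small steel bowl, 90 mm across, 45 mm high; origin under its centre. To be left alone.
There are look-alikes about, which are no part of the job. Of the things that look like the counter, the smallest one is meant.

How it is judged (in metres and radians):
On the way:
1. the wheel settles on the click before the last, with the marked tooth one click short of the post (value of joint wheel between -1.035 and -0.535 rad), for 0.2 s.
At the end, for the whole second after the job is handed in: The marked tooth rests at the index post (wheel joint within 0.25 rad of 0, still), and the two weights and the bowl are within 30 mm of where they started (value of joint wheel between -0.25 and 0.25 rad and velocity of joint wheel between -0.05 and 0.05 rad/s and distance of each of big_weight, small_weight, bowl from where it was at the start of the episode below 0.03 m); the robot touches nothing.
It fails at once if the wheel is flicked a click too far (value of joint wheel above 0.45 rad).
It fails at once if the wheel is gripped or forced (fingers press on it with more than 25 N) (contact force between the fingers and wheel above 25 N).
It fails at once if a weight or the bowl is lifted, carried or shoved away (distance of any of big_weight, small_weight, bowl from where it was at the start of the episode above 0.03 m).
It also fails if it takes over 51 s, if anything falls off the work surface, if the arm or the gripper's body presses on something with over 40 N, if the wrist force passes 120 N, or if a joint passes its speed limit or range.

## Working session

There is one attempt and no reset: what is moved stays moved. The work goes in short steps, Python scripts to look and compute and a shell command to move; the robot and the scene stay as the last step left them, time stands still between calls to the robot, and variables do not carry over. Pictures are saved under pics/ and viewed, and the job is handed in when it is done.

```bash
mkdir -p pics; ls; cat > h.py <<'E'
import numpy as np,cv2
from bench import telemetry, viewer, r
def save(n,f):
    im=viewer.snapshot(n); cv2.imwrite('pics/'+f,im[:,:,::-1]); return im
def ray(m,u,v):
    T=np.array(m["cam_to_world"]); d=T[:3,:3]@np.array([(u-m["cx"])/m["fx"],(v-m["cy"])/m["fy"],1]); return T[:3,3],d
def onplane(m,u,v,z):
    o,d=ray(m,u,v); return o+d*(z-o[2])/d[2]
def proj(m,p):
    T=np.linalg.inv(np.array(m["cam_to_world"])); q=T[:3,:3]@np.array(p)+T[:3,3]; return q[0]/q[2]*m["fx"]+m["cx"],q[1]/q[2]*m["fy"]+m["cy"]
E
python3 - <<'E'
from h import *
save("scene","scene0.png");save("top","top0.png")
s=telemetry.sense();print(s)
E
```

```text
pics
{'time': 0.1, 'joint_pos': array([ 7.19409259e+01,  7.51186056e+00,  8.53229239e+01, -1.49809819e-03,
        8.72609955e+01, -4.89421466e+00]), 'qd': array([ 0.01102784, -0.19459624, -0.02106631,  0.05468783, -0.04489053,
        0.03729449]), 'joint_efforts': array([ 1.22466241e-03, -5.70951355e+01, -5.01942837e+01, -7.62806872e-05,
        7.93483778e-03,  1.05896779e-04]), 'tool_pos': array([136.50420889, 583.78042413, 241.33916499]), 'tcp_rot': array([-1.79904442e+02, -6.68077740e-03,  1.66835208e+02]), 'ft_force': array([ 0.1595378 , -0.36457235,  0.12095032]), 'wrist_torque': array([-0.03859863,  0.01434515, -0.04179276]), 'finger_gap': 85.37406734168673}
```

View pics/scene0.png

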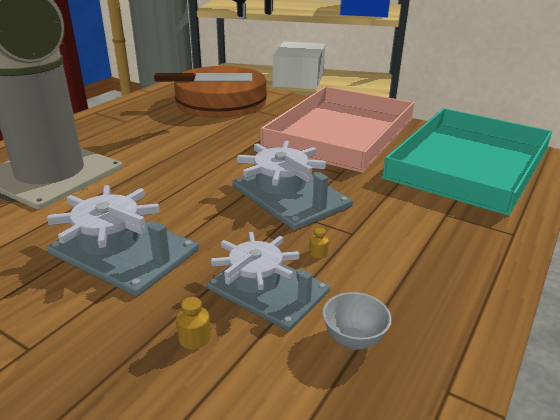

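View pics/top0.png

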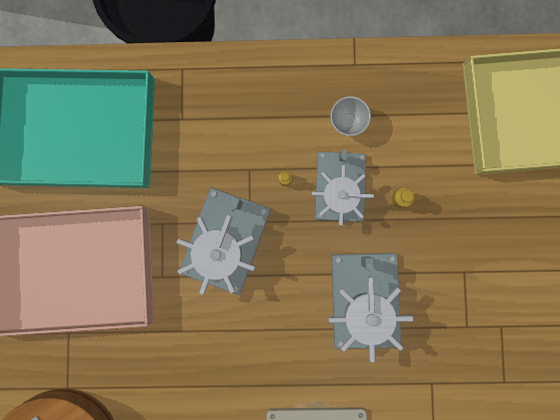

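```bash
python3 - <<'E'
from h import *
m=viewer.camera_model("top");print(m)
im=cv2.imread('pics/top0.png')
for n,u,v,z in [("wheel",342,195,61),("post",344,155,62),("big?",403,197,55),("small?",285,178,40),("bowl",350,117,45),("base",315,415,0)]: print(n,onplane(m,u,v,z))
for c in [(342,195),(372,320),(216,255)]: pass
a=im[90:240,270:430]; cv2.imwrite('pics/t_zoom.png',cv2.resize(a,None,fx=5,fy=5,interpolation=cv2.INTER_CUBIC)[:600*1+150])
b=cv2.imread('pics/scene0.png')[220:330,190:350]; cv2.imwrite('pics/s_zoom.png',cv2.resize(b,None,fx=5,fy=5,interpolation=cv2.INTER_CUBIC))
ms=viewer.camera_model("scene");print(ms); print(proj(m,[136,584,242]))
E
```

```text
{'fx': 470.2747389818088, 'fy': 470.2747389818088, 'cx': 284.32685391665876, 'cy': 204.75618258583984, 'cam_to_world': array([[-1.81440186e-02, -9.96584022e-01,  8.05672470e-02,
         4.70972255e+02],
       [-9.99709846e-01,  1.93596355e-02,  1.43327405e-02,
         4.51523935e+01],
       [-1.58435328e-02, -8.02838166e-02, -9.96646121e-01,
         1.06961548e+03],
       [ 0.00000000e+00,  0.00000000e+00,  0.00000000e+00,
         1.00000000e+00]])}
wheel [571.15048117 -64.79252959  61.        ]
post [657.91626995 -71.43576658  62.        ]
big? [ 564.81206026 -196.75627094   55.        ]
small? [613.40350283  57.39890398  40.        ]
bowl [745.90571687 -89.07215339  45.        ]
base [92.04835979  1.4629634   0.        ]
{'fx': 512.200523598733, 'fy': 512.200523598733, 'cx': 273.6749019482624, 'cy': 213.50214291176988, 'cam_to_world': array([[ 8.44632205e-01,  2.87366210e-01, -4.51682521e-01,
         9.22338417e+02],
       [ 5.35296676e-01, -4.41771833e-01,  7.19927160e-01,
        -5.71137613e+02],
       [ 7.34212424e-03, -8.49857817e-01, -5.26960895e-01,
         5.08127003e+02],
       [ 0.00000000e+00,  0.00000000e+00,  0.00000000e+00,
         1.00000000e+00]])}
(np.float64(-18.945014679275744), np.float64(444.5149828837175))
```

```bash
python3 - <<'E'
import cv2
a=cv2.imread('pics/top0.png')[140:235,285:425]; cv2.imwrite('pics/t_zoom.png',cv2.resize(a,None,fx=5.5,fy=5.5,interpolation=cv2.INTER_CUBIC))
E
```

```text
(no output)
```

View pics/t_zoom.png

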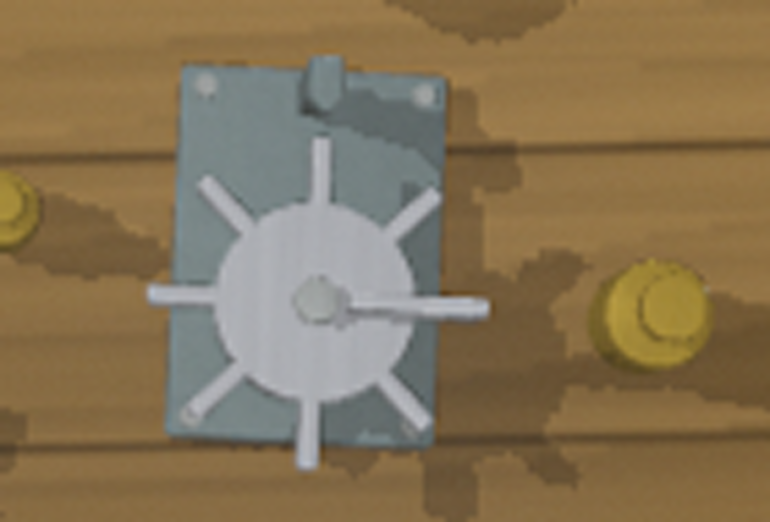

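View pics/s_zoom.png

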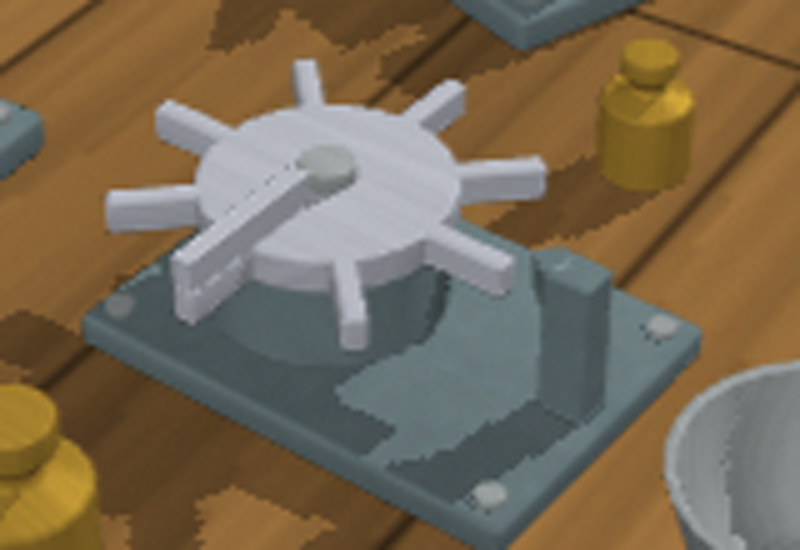

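```bash
python3 - <<'E'
from h import *
m=viewer.camera_model("top")
def Z(x,y,z): return onplane(m,285+(x+.5)/5.5-.5,140+(y+.5)/5.5-.5,z)
hub=Z(319,298,61);print("hub",hub)
T={'+x':(321,139),'-x':(307,468),'+y':(149,294),'-y':(489,309),'d1':(206,182),'d2':(436,195),'d3':(190,415),'d4':(425,424)}
P={}
for k,v in T.items():
    z=54 if k!='-y' else 65
    P[k]=Z(*v,z); d=P[k]-hub; print(k,P[k].round(1),np.hypot(d[0],d[1]).round(1),np.degrees(np.arctan2(d[1],d[0])).round(1))
c=(P['+x']+P['-x'])/2;print('c1',c,(P['d1']+P['d4'])/2,(P['d2']+P['d3'])/2)
for k in [(183,65),(446,78),(166,438),(433,447)]: print('plate',Z(*k,12).round(1))
ms=viewer.camera_model("scene")
b=cv2.imread('pics/top0.png')
print(Z(655,315,30),Z(673,308,62))
# scene check: hub at zoom (327,158)
print(onplane(ms,190+327/5,220+158/5,61), 'tip -x..', onplane(ms,190+349/5,220+320/5,54))
# gripper jaw image
print(viewer.camera_model("wrist"))
E
```

```text
hub [573.77824881 -66.13569755  61.        ]
+x [637.7 -69.5  54. ] 64.0 -3.0
-x [507.6 -60.3  54. ] 66.4 175.0
+y [577.4  -0.   54. ] 66.2 86.9
-y [ 567.8 -131.6   65. ] 65.7 -95.3
d1 [621.5 -23.6  54. ] 63.9 41.7
d2 [ 614.5 -114.2   54. ] 62.9 -49.7
d3 [529.3 -15.   54. ] 67.7 131.0
d4 [ 524. -107.   54.] 64.4 -140.6
c1 [572.68427424 -64.90470432  54.        ] [572.75652714 -65.29148288  54.        ] [571.88179998 -64.60412789  54.        ]
plate [676.7 -18.1  12. ]
plate [ 669.  -126.4   12. ]
plate [522.5  -7.5  12. ]
plate [ 516.8 -116.3   12. ]
[ 567.39755253 -204.2306407    30.        ] [ 567.0319874 -203.6488676   62.       ]
[573.65221197 -65.29621755  61.        ] tip -x.. [ 615.64665914 -116.66478963   54.        ]
{'fx': 325.19226210127806, 'fy': 325.19226210127806, 'cx': 279.25261166840363, 'cy': 208.5410505103651, 'mount': array([[ 1.51881916e-03, -9.51553685e-01, -3.07478906e-01,
         7.71720807e+01],
       [ 9.99998779e-01,  1.33218183e-03,  8.16884581e-04,
        -3.03335494e-01],
       [-3.67691722e-04, -3.07479771e-01,  9.51554547e-01,
        -1.31398577e+02],
       [ 0.00000000e+00,  0.00000000e+00,  0.00000000e+00,
         1.00000000e+00]])}
```

```bash
cat >> h.py <<'E'
from scipy.spatial.transform import Rotation as R
def rows(pos0,rpy0,targets):
    R0=R.from_euler('xyz',rpy0,degrees=True)
    for p,yaw in targets:
        Rt=R.from_euler('xyz',[180,0,yaw],degrees=True)
        print((R0.inv().apply(np.array(p)-pos0)/10).round(2),(R0.inv()*Rt).as_rotvec().round(3))
C=np.array([573,-65.3])
def at(phi,rad,z): 
    a=np.radians(phi); return ([C[0]+rad*np.cos(a),C[1]+rad*np.sin(a),z],phi-90)
E
python3 - <<'E'
from h import *
print(at(153,60,150))
rows([136.647,584.237,242.292],[180,0,166.83],[at(153,60,180)])
E
```

```text
([np.float64(519.539608548698), np.float64(-38.060570015627185), 150], 63)
[-51.46 -51.87   6.23] [ 0.    -0.     1.812]
```

```bash
python3 -m inch '[[[-51.46,-51.87,6.23],[0,0,1.812],0],[[-51.46,-51.87,6.23],[0,0,1.812],0],[[-51.46,-51.87,6.23],[0,0,1.812],0],[[-51.46,-51.87,6.23],[0,0,1.812],0],[[-51.46,-51.87,6.23],[0,0,1.812],0],[[-51.46,-51.87,6.23],[0,0,1.812],0],[[-51.46,-51.87,6.23],[0,0,1.812],0],[[-51.46,-51.87,6.23],[0,0,1.812],0],[[-51.46,-51.87,6.23],[0,0,1.812],0],[[-51.46,-51.87,6.23],[0,0,1.812],0],[[-51.46,-51.87,6.23],[0,0,1.812],0],[[-51.46,-51.87,6.23],[0,0,1.812],0],[[-51.46,-51.87,6.23],[0,0,1.812],0],[[-51.46,-51.87,6.23],[0,0,1.812],0],[[-51.46,-51.87,6.23],[0,0,1.812],0],[[-51.46,-51.87,6.23],[0,0,1.812],0],[[-51.46,-51.87,6.23],[0,0,1.812],0],[[-51.46,-51.87,6.23],[0,0,1.812],0],[[-51.46,-51.87,6.23],[0,0,1.812],0],[[-51.46,-51.87,6.23],[0,0,1.812],0]]' 20
python3 - <<'E'
from h import *
s=telemetry.sense();print(s['time'],s['tool_pos'],s['tcp_rot'],s['ft_force'],s['finger_gap'],s['joint_pos'])
save("scene","scene1.png");save("top","top1.png");save("wrist","wrist1.png")
E
```

```text
time: 2.1
tool_pos: [519.4, -37.1, 180.2]
tcp_rot: [180.0, -0.0, 63.1]
ft_force: [0.1, 0.5, -0.6]
finger_gap: 0.3
2.1 [519.3815648  -37.06575034 180.24857017] [ 1.79976901e+02 -1.21113422e-02  6.31013896e+01] [ 0.12564025  0.49757286 -0.64465407] 0.3201174744036318 [-9.72818482e+00 -2.70848650e+00  1.02277663e+02  4.81971254e-03
  8.04051783e+01  1.71696257e+01]
```

View pics/scene1.png

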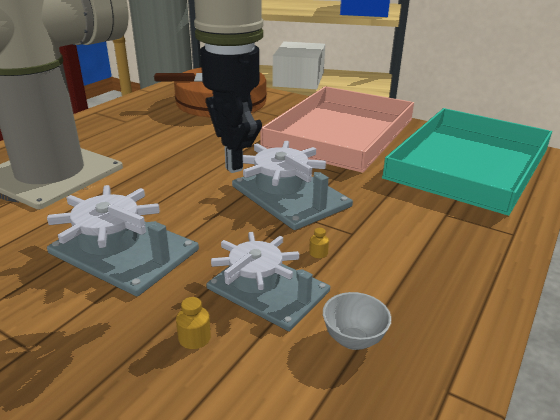

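View pics/wrist1.png

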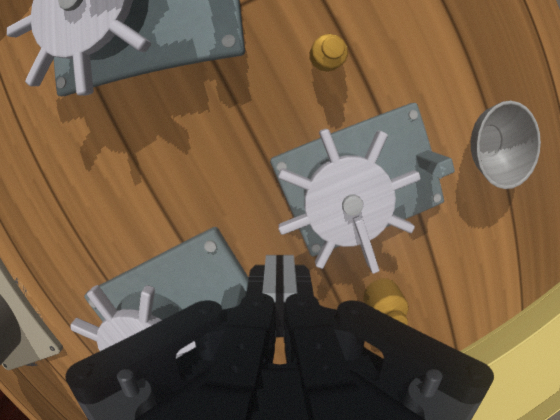

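View pics/top1.png

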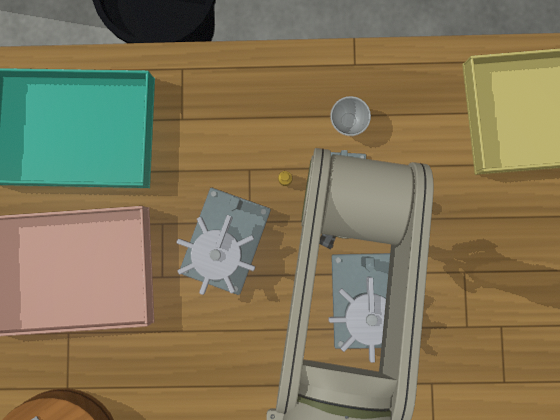

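```bash
cat >> h.py <<'E'
def wray(u,v,pos,rpy,z):
    m=viewer.camera_model("wrist");M=np.array(m["mount"]);x=(u-m["cx"])/m["fx"];y=(v-m["cy"])/m["fy"];t=np.hypot(x,y)
    d=np.array([x/t*np.sin(t),y/t*np.sin(t),np.cos(t)]);Rw=R.from_euler('xyz',rpy,degrees=True)
    o=Rw.apply(M[:3,3])+pos;d=Rw.apply(M[:3,:3]@d);return o+d*(z-o[2])/d[2]
E
python3 - <<'E'
from h import *
p=[519.38,-37.07,180.25];e=[180,0,63.1]
h=wray(352,206,p,e,61);print(h)
for n,u,v in [('176',282,231),('131',282,176),('86',326,133),('41',384,134),('-4',417,176),('-49',411,230),('-139',321,265)]:
    q=wray(u,v,p,e,54);d=(q-h);print(n,q.round(1),np.hypot(*d[:2]).round(1),np.degrees(np.arctan2(d[1],d[0])).round(1))
print(proj(viewer.camera_model("scene"),[519.4,-37.1,169]))
q=at(153,60,53);print(q);rows(p,e,[q,at(153,60,53)])
E
```

```text
[574.36017004 -64.63809497  61.        ]
176 [512.1 -60.6  54. ] 62.4 176.3
131 [533.5 -18.   54. ] 62.0 131.2
86 [580.5  -2.2  54. ] 62.7 84.4
41 [624.  -23.2  54. ] 64.7 39.8
-4 [638.  -68.9  54. ] 63.8 -3.8
-49 [ 616.  -113.5   54. ] 64.2 -49.5
-139 [ 528.4 -106.    54. ] 61.8 -138.0
(np.float64(234.52577673086674), np.float64(169.85234184726897))
([np.float64(519.539608548698), np.float64(-38.060570015627185), 53], 63)
[-0.08  0.06 12.72] [ 0.    -0.     0.002]
[-0.08  0.06 12.72] [ 0.    -0.     0.002]
```

```bash
python3 -m inch '[[[-0.05,0.05,3],[0,0,0],0],[[-0.05,0.05,6],[0,0,0],0],[[-0.05,0.05,8.5],[0,0,0],0],[[-0.05,0.05,10],[0,0,0],0],[[-0.05,0.05,11],[0,0,0],0],[[-0.05,0.05,12],[0,0,0],0],[[-0.05,0.05,12.7],[0,0,0],0],[[-0.05,0.05,12.7],[0,0,0],0]]'
python3 - <<'E'
from h import *
s=telemetry.sense();print(s['time'],s['tool_pos'],s['tcp_rot'],s['ft_force'])
save("scene","scene2.png");im=save("wrist","wrist2.png")
b=cv2.imread('pics/scene2.png')[190:320,170:340]; cv2.imwrite('pics/s2z.png',cv2.resize(b,None,fx=4.5,fy=4.5,interpolation=cv2.INTER_CUBIC))
p=[519.5,-38.06,53.0];e=[180,0,63]
rows(s['tool_pos'],s['tcp_rot'],[at(f,60,53) for f in range(155,204,3)])
E
```

```text
time: 3.05
tool_pos: [519.6, -38.7, 52.5]
tcp_rot: [-180.0, 0.0, 63.0]
ft_force: [0.5, 0.8, -1.0]
finger_gap: 0.0
3.05 [519.55079305 -38.66114993  52.50953099] [-1.79960987e+02  1.38341570e-02  6.30156656e+01] [ 0.51936376  0.77848194 -1.00968765]
[-0.16 -0.02 -0.05] [-0.001  0.    -0.035]
[-0.47 -0.01 -0.05] [-0.001  0.    -0.087]
[-0.78  0.03 -0.05] [-0.001  0.    -0.139]
[-1.09  0.08 -0.05] [-0.001  0.    -0.192]
[-1.4   0.15 -0.05] [-0.001  0.    -0.244]
[-1.7   0.23 -0.05] [-0.001  0.    -0.296]
[-2.    0.33 -0.05] [-0.001  0.    -0.349]
[-2.29  0.45 -0.05] [-0.001  0.    -0.401]
[-2.58  0.58 -0.05] [-0.001  0.    -0.454]
[-2.86  0.72 -0.05] [-0.001  0.    -0.506]
[-3.13  0.88 -0.05] [-0.001  0.    -0.558]
[-3.39  1.06 -0.05] [-0.001  0.    -0.611]
[-3.64  1.24 -0.05] [-0.001  0.    -0.663]
[-3.88  1.44 -0.05] [-0.001 -0.    -0.715]
[-4.12  1.65 -0.05] [-0.001 -0.    -0.768]
[-4.34  1.88 -0.05] [-0.001 -0.    -0.82 ]
[-4.54  2.11 -0.05] [-0.001 -0.    -0.872]
```

View pics/s2z.png

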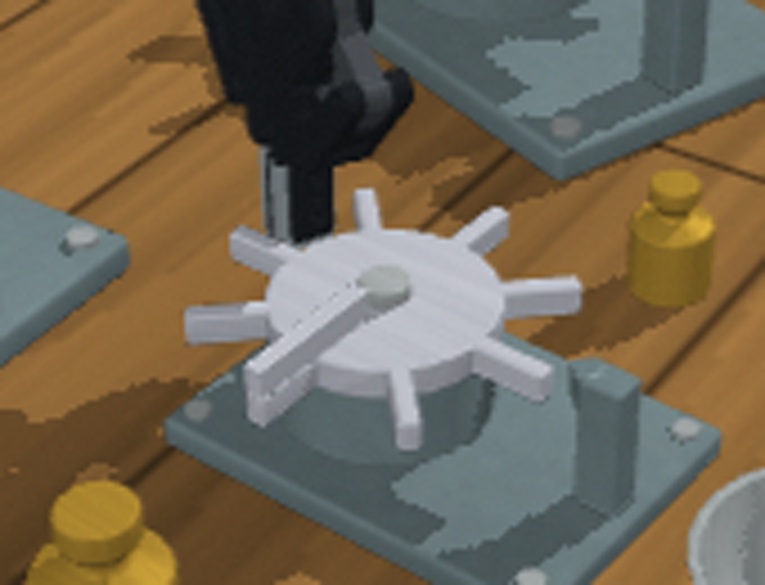

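View pics/wrist2.png

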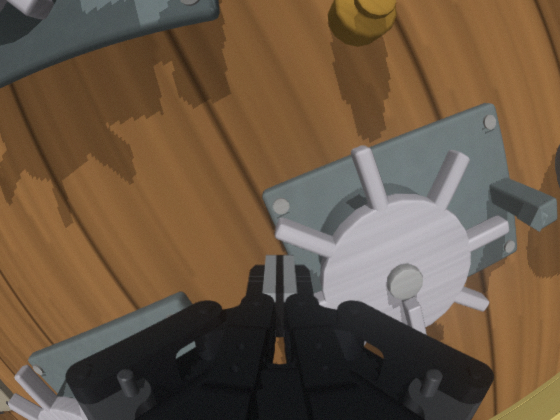

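```bash
python3 -m inch '[[[-0.16,-0.02,0],[0,0,-0.035],0],[[-0.47,-0.01,0],[0,0,-0.087],0],[[-0.78,0.03,0],[0,0,-0.139],0],[[-1.09,0.08,0],[0,0,-0.192],0],[[-1.4,0.15,0],[0,0,-0.244],0],[[-1.7,0.23,0],[0,0,-0.296],0],[[-2.0,0.33,0],[0,0,-0.349],0],[[-2.29,0.45,0],[0,0,-0.401],0],[[-2.58,0.58,0],[0,0,-0.454],0],[[-2.86,0.72,0],[0,0,-0.506],0],[[-3.13,0.88,0],[0,0,-0.558],0],[[-3.39,1.06,0],[0,0,-0.611],0],[[-3.39,1.06,0],[0,0,-0.611],0]]'
python3 - <<'E'
from h import *
s=telemetry.sense();print(s['time'],s['tool_pos'],s['tcp_rot'],s['ft_force'])
save("scene","scene3.png");im=save("wrist","wrist3.png")
b=cv2.imread('pics/scene3.png')[190:320,170:340]; cv2.imwrite('pics/s3z.png',cv2.resize(b,None,fx=4.5,fy=4.5,interpolation=cv2.INTER_CUBIC))
d=s['tool_pos'][:2]-C;print(np.hypot(*d),np.degrees(np.arctan2(d[1],d[0])))
rows(s['tool_pos'],s['tcp_rot'],[at(f,60,53) for f in range(189,208,1)])
E
```

```text
time: 4.45
tool_pos: [514.7, -73.6, 54.0]
tcp_rot: [179.9, -0.0, 98.1]
ft_force: [0.4, 2.9, 0.9]
finger_gap: -0.3
4.45 [514.67241207 -73.63002938  53.96905721] [ 1.79898939e+02 -5.67014153e-03  9.80605617e+01] [0.39817576 2.86939239 0.94720149]
58.91941023717616 -171.8722881324042
[-0.09 -0.11  0.1 ] [ 0.002 -0.    -0.016]
[-0.2 -0.1  0.1] [ 0.002 -0.    -0.034]
[-0.3 -0.1  0.1] [ 0.002 -0.    -0.051]
[-0.41 -0.09  0.1 ] [ 0.002 -0.    -0.069]
[-0.51 -0.09  0.1 ] [ 0.002 -0.    -0.086]
[-0.61 -0.08  0.1 ] [ 0.002 -0.    -0.104]
[-0.72 -0.06  0.1 ] [ 0.002  0.    -0.121]
[-0.82 -0.05  0.1 ] [ 0.002  0.    -0.139]
[-0.93 -0.04  0.1 ] [ 0.002  0.    -0.156]
[-1.03 -0.02  0.1 ] [ 0.002  0.    -0.173]
[-1.13  0.    0.1 ] [ 0.002  0.    -0.191]
[-1.23  0.02  0.1 ] [ 0.002  0.    -0.208]
[-1.34  0.04  0.1 ] [ 0.002  0.    -0.226]
[-1.44  0.07  0.1 ] [ 0.002  0.    -0.243]
[-1.54  0.09  0.1 ] [ 0.002  0.    -0.261]
[-1.64  0.12  0.1 ] [ 0.002  0.    -0.278]
[-1.74  0.15  0.1 ] [ 0.002  0.    -0.296]
[-1.84  0.18  0.1 ] [ 0.002  0.    -0.313]
[-1.94  0.22  0.1 ] [ 0.002  0.    -0.331]
```

View pics/s3z.png

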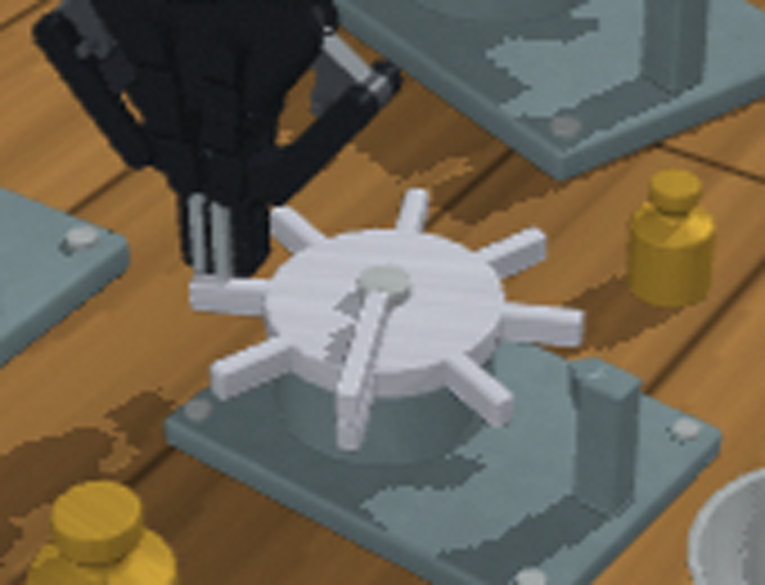

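View pics/wrist3.png

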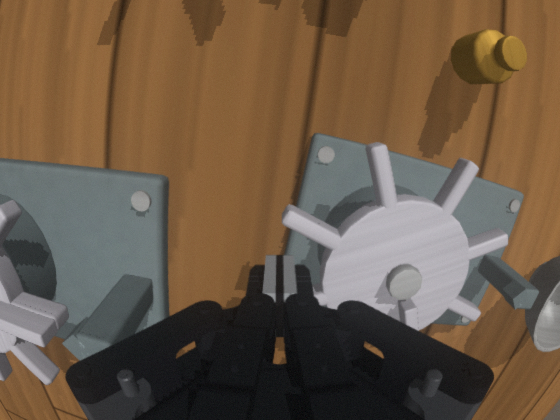

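```bash
python3 -m inch '[[[-0.1,-0.05,0],[0,0,-0.017],0],[[-0.2,-0.05,0],[0,0,-0.034],0],[[-0.3,-0.05,0],[0,0,-0.051],0],[[-0.41,-0.04,0],[0,0,-0.069],0],[[-0.51,-0.04,0],[0,0,-0.086],0],[[-0.61,-0.03,0],[0,0,-0.104],0],[[-0.72,-0.01,0],[0,0,-0.121],0],[[-0.82,0,0],[0,0,-0.139],0],[[-0.93,0.01,0],[0,0,-0.156],0],[[-1.03,0.03,0],[0,0,-0.173],0],[[-1.03,0.03,0],[0,0,-0.173],0]]'
python3 - <<'E'
from h import *
s=telemetry.sense();print(s['time'],s['tool_pos'],s['tcp_rot'],s['ft_force'])
save("scene","scene4.png");im=save("wrist","wrist4.png")
b=cv2.imread('pics/scene4.png')[190:320,170:340]; cv2.imwrite('pics/s4z.png',cv2.resize(b,None,fx=4.5,fy=4.5,interpolation=cv2.INTER_CUBIC))
d=s['tool_pos'][:2]-C;print(np.hypot(*d),np.degrees(np.arctan2(d[1],d[0])))
E
```

```text
time: 5.65
tool_pos: [515.6, -84.4, 52.9]
tcp_rot: [-180.0, 0.0, 108.0]
ft_force: [-0.4, 0.3, -0.1]
finger_gap: 0.0
5.65 [515.55265781 -84.37920653  52.89538034] [-1.79983162e+02  3.18373329e-02  1.07971334e+02] [-0.44635731  0.32282771 -0.09663603]
60.53274523906664 -161.62782485452956
```

View pics/s4z.png

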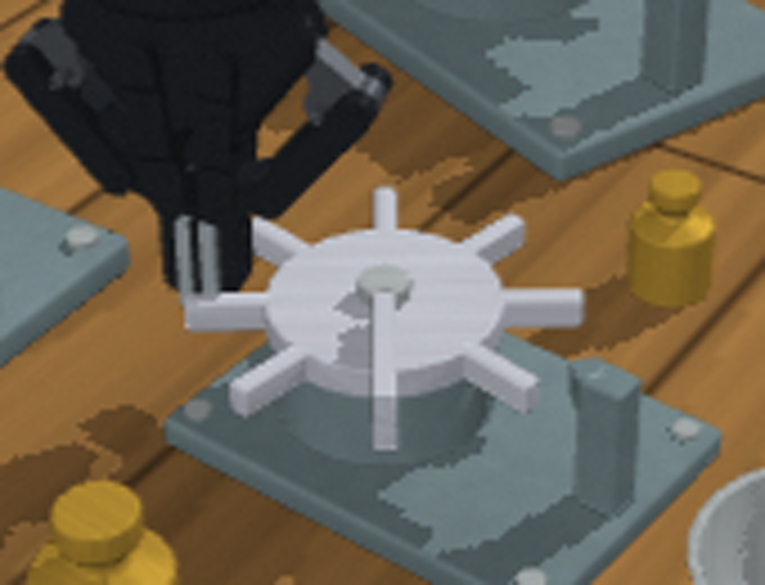

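View pics/wrist4.png

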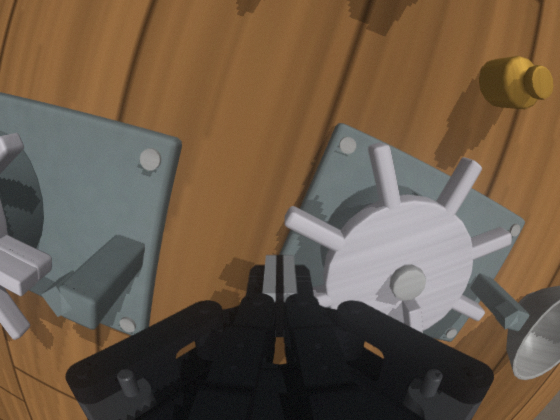

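```bash
python3 - <<'E'
from h import *
m=viewer.camera_model("scene")
for n,u,v,z in [('rib',384,397,65),('tooth right',582,292,54),('t',540,382,54),('ref hub',384,270,61)]:
    q=onplane(m,170+u/4.5,190+v/4.5,z);d=q[:2]-C;print(n,q.round(1),np.hypot(*d).round(1),np.degrees(np.arctan2(d[1],d[0])).round(1))
E
```

```text
rib [ 611.2 -120.8   65. ] 67.4 -55.5
tooth right [627.7 -28.7  54. ] 65.9 33.8
t [640.3 -76.9  54. ] 68.3 -9.8
ref hub [571.3 -62.   61. ] 3.7 117.2
```

```bash
python3 -m inch '[[[0,0,0],[0,0,0],0],[[0,0,0],[0,0,0],0],[[0,0,0],[0,0,0],0]]'
python3 - <<'E'
from h import *
save("scene","scene5.png")
s=telemetry.sense();print(s['tool_pos'],s['tcp_rot'],s['ft_force'])
b=cv2.imread('pics/scene5.png')[190:320,170:340]; cv2.imwrite('pics/s5z.png',cv2.resize(b,None,fx=4.5,fy=4.5,interpolation=cv2.INTER_CUBIC))
E
```

```text
time: 6.05
tool_pos: [515.5, -83.9, 53.0]
tcp_rot: [-180.0, 0.0, 107.9]
ft_force: [-0.0, -0.2, 0.2]
finger_gap: 0.2
[515.55905521 -83.88564246  52.98022259] [-1.79996692e+02  2.32937727e-03  1.07932810e+02] [-0.8380445   0.2206059  -0.12012652]
```

View pics/s5z.png

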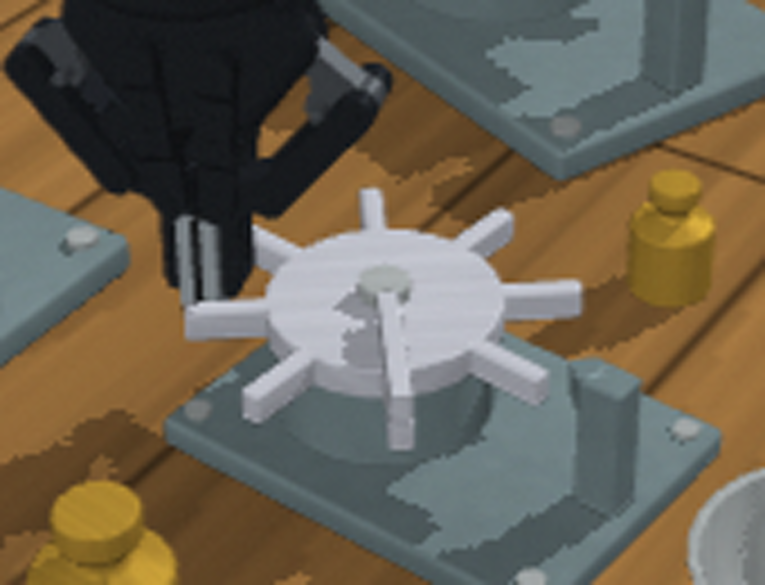

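```bash
python3 - <<'E'
from h import *
s=telemetry.sense();p=s['tool_pos'];e=s['tcp_rot']
rows(p,e,[([p[0],p[1],93],108),at(153,60,93),at(153,60,53)])
m=viewer.camera_model("scene")
for n,u,v,z in [('rib',399,395,65),('tooth right',581,288,54),('t',548,378,54)]:
    q=onplane(m,170+u/4.5,190+v/4.5,z);d=q[:2]-C;print(n,q.round(1),np.hypot(*d).round(1),np.degrees(np.arctan2(d[1],d[0])).round(1))
E
```

```text
[-0. -0. -4.] [-0.     0.    -0.001]
[ 4.24  1.79 -4.  ] [-0.     0.     0.784]
[ 4.24  1.79 -0.  ] [-0.     0.     0.784]
rib [ 614.5 -117.5   65. ] 66.7 -51.6
tooth right [626.4 -26.9  54. ] 65.7 35.7
t [641.4 -73.9  54. ] 69.0 -7.1
```

```bash
python3 -m inch '[[[0,0,-2],[0,0,0],0],[[0,0,-4],[0,0,0],0],[[0,0,-4],[0,0,0],0],[[0.8,0.3,-4],[0,0,0.15],0],[[1.5,0.6,-4],[0,0,0.3],0],[[2.2,0.9,-4],[0,0,0.45],0],[[3,1.2,-4],[0,0,0.6],0],[[3.6,1.5,-4],[0,0,0.7],0],[[4.24,1.79,-4],[0,0,0.784],0],[[4.24,1.79,-4],[0,0,0.784],0]]'
python3 - <<'E'
from h import *
s=telemetry.sense();p=s['tool_pos'];e=s['tcp_rot'];print(p,e,s['ft_force'])
save("scene","scene6.png");save("wrist","wrist6.png")
b=cv2.imread('pics/scene6.png')[190:320,170:340]; cv2.imwrite('pics/s6z.png',cv2.resize(b,None,fx=4.5,fy=4.5,interpolation=cv2.INTER_CUBIC))
E
```

```text
time: 7.1
tool_pos: [519.1, -37.3, 92.1]
tcp_rot: [-179.9, 0.0, 63.0]
ft_force: [-0.4, 0.2, 0.5]
finger_gap: 0.3
[519.13638011 -37.32031905  92.07586127] [-1.79939423e+02  7.04598764e-03  6.29840747e+01] [-0.3961303   0.2173004   0.48847713]
```

View pics/s6z.png

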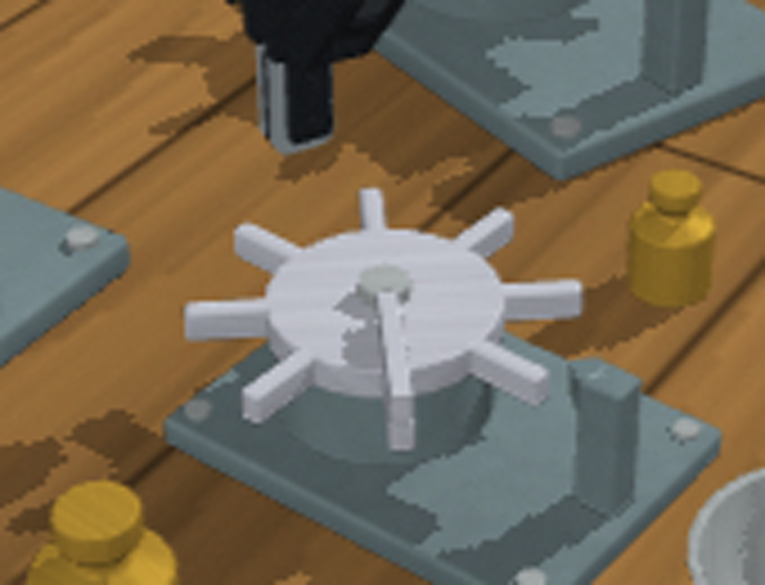

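View pics/wrist6.png

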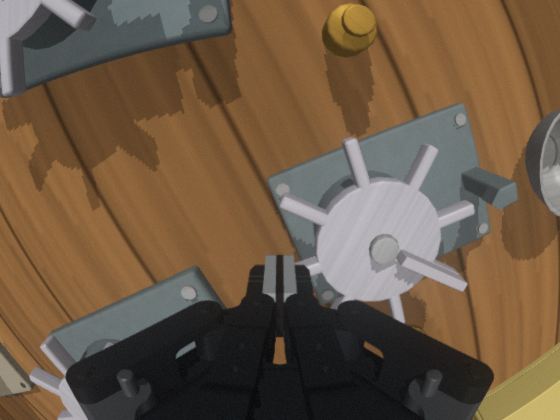

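```bash
python3 -m inch '[[[0.03,0.03,1.5],[0,0,0],0],[[0.03,0.03,2.5],[0,0,0],0],[[0.03,0.03,3.3],[0,0,0],0],[[0.03,0.03,3.95],[0,0,0],0],[[0.03,0.03,3.95],[0,0,0],0]]'
python3 - <<'E'
from h import *
s=telemetry.sense();print(s['time'],s['tool_pos'],s['tcp_rot'],s['ft_force'])
rows(s['tool_pos'],s['tcp_rot'],[at(f,60,53) for f in range(155,204,3)])
save("scene","scene7.png")
b=cv2.imread('pics/scene7.png')[190:320,170:340]; cv2.imwrite('pics/s7z.png',cv2.resize(b,None,fx=4.5,fy=4.5,interpolation=cv2.INTER_CUBIC))
E
```

```text
time: 7.7
tool_pos: [518.9, -37.8, 51.9]
tcp_rot: [-179.9, 0.0, 63.0]
ft_force: [-0.4, 0.9, -0.5]
finger_gap: -0.0
7.7 [518.85386815 -37.84958215  51.87729992] [-1.79859505e+02  4.44092176e-02  6.30138090e+01] [-0.43079494  0.8736801  -0.51049307]
[-0.2   0.07 -0.11] [-0.002  0.001 -0.035]
[-0.51  0.09 -0.11] [-0.002  0.001 -0.087]
[-0.82  0.13 -0.11] [-0.003  0.001 -0.139]
[-1.13  0.18 -0.11] [-0.003  0.001 -0.192]
[-1.44  0.25 -0.11] [-0.003  0.    -0.244]
[-1.74  0.33 -0.11] [-0.003  0.    -0.296]
[-2.04  0.43 -0.11] [-0.003  0.    -0.349]
[-2.33  0.55 -0.11] [-0.003  0.    -0.401]
[-2.62  0.68 -0.11] [-0.003  0.    -0.454]
[-2.9   0.82 -0.11] [-0.003  0.    -0.506]
[-3.17  0.98 -0.11] [-0.003  0.    -0.558]
[-3.43  1.15 -0.11] [-0.003  0.    -0.611]
[-3.68  1.34 -0.11] [-0.003 -0.    -0.663]
[-3.92  1.54 -0.11] [-0.003 -0.    -0.715]
[-4.16  1.75 -0.11] [-0.003 -0.    -0.768]
[-4.38  1.98 -0.11] [-0.003 -0.    -0.82 ]
[-4.58  2.21 -0.11] [-0.003 -0.    -0.872]
```

View pics/s7z.png

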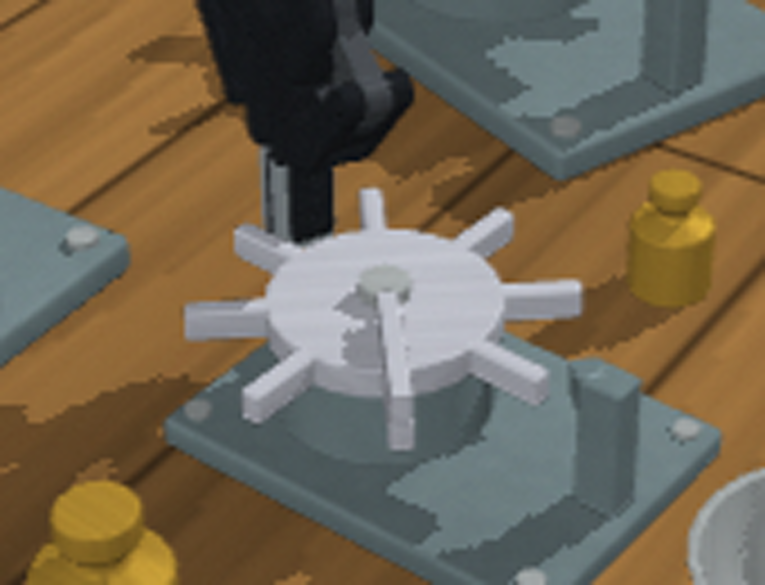

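```bash
python3 -m inch '[[[-0.2,0.03,0],[0,0,-0.035],0],[[-0.51,0.05,0],[0,0,-0.087],0],[[-0.82,0.09,0],[0,0,-0.139],0],[[-1.13,0.14,0],[0,0,-0.192],0],[[-1.44,0.21,0],[0,0,-0.244],0],[[-1.74,0.29,0],[0,0,-0.296],0],[[-2.04,0.39,0],[0,0,-0.349],0],[[-2.33,0.51,0],[0,0,-0.401],0],[[-2.62,0.64,0],[0,0,-0.454],0],[[-2.9,0.79,0],[0,0,-0.506],0],[[-3.17,0.95,0],[0,0,-0.558],0],[[-3.43,1.12,0],[0,0,-0.611],0],[[-3.43,1.12,0],[0,0,-0.611],0]]'
python3 -m inch '[[[-0.1,-0.03,0],[0,0,-0.017],0],[[-0.2,-0.03,0],[0,0,-0.034],0],[[-0.3,-0.03,0],[0,0,-0.051],0],[[-0.41,-0.02,0],[0,0,-0.069],0],[[-0.51,-0.02,0],[0,0,-0.086],0],[[-0.61,-0.01,0],[0,0,-0.104],0],[[-0.72,0,0],[0,0,-0.121],0],[[-0.72,0,0],[0,0,-0.121],0],[[-0.72,0,0],[0,0,-0.121],0]]'
python3 - <<'E'
from h import *
s=telemetry.sense();print(s['time'],s['tool_pos'],s['tcp_rot'],s['ft_force'])
save("scene","scene8.png")
b=cv2.imread('pics/scene8.png')[190:320,170:340]; cv2.imwrite('pics/s8z.png',cv2.resize(b,None,fx=4.5,fy=4.5,interpolation=cv2.INTER_CUBIC))
d=s['tool_pos'][:2]-C;print(np.hypot(*d),np.degrees(np.arctan2(d[1],d[0])))
rows(s['tool_pos'],s['tcp_rot'],[at(f,60,53) for f in range(195,205,1)])
E
```

```text
time: 9.05
tool_pos: [514.9, -73.4, 54.0]
tcp_rot: [179.9, -0.0, 98.1]
ft_force: [-0.0, 4.1, 0.6]
finger_gap: -0.2
time: 9.95
tool_pos: [515.3, -80.9, 53.4]
tcp_rot: [-180.0, 0.0, 104.9]
ft_force: [0.0, 3.3, 1.8]
finger_gap: 0.0
9.95 [515.30099031 -80.85710156  53.41832979] [-1.79987577e+02  7.84082731e-03  1.04936432e+02] [0.01801449 3.25246822 1.77012564]
59.75951077660852 -164.9104471706705
[ 0.01 -0.02  0.04] [-0.     0.    -0.001]
[-0.1  -0.02  0.04] [-0.     0.    -0.019]
[-0.2  -0.02  0.04] [-0.     0.    -0.036]
[-0.3  -0.02  0.04] [-0.     0.    -0.053]
[-0.41 -0.01  0.04] [-0.     0.    -0.071]
[-0.51 -0.    0.04] [-0.     0.    -0.088]
[-0.62  0.01  0.04] [-0.     0.    -0.106]
[-0.72  0.02  0.04] [-0.     0.    -0.123]
[-0.83  0.04  0.04] [-0.     0.    -0.141]
[-0.93  0.05  0.04] [-0.     0.    -0.158]
```

View pics/s8z.png

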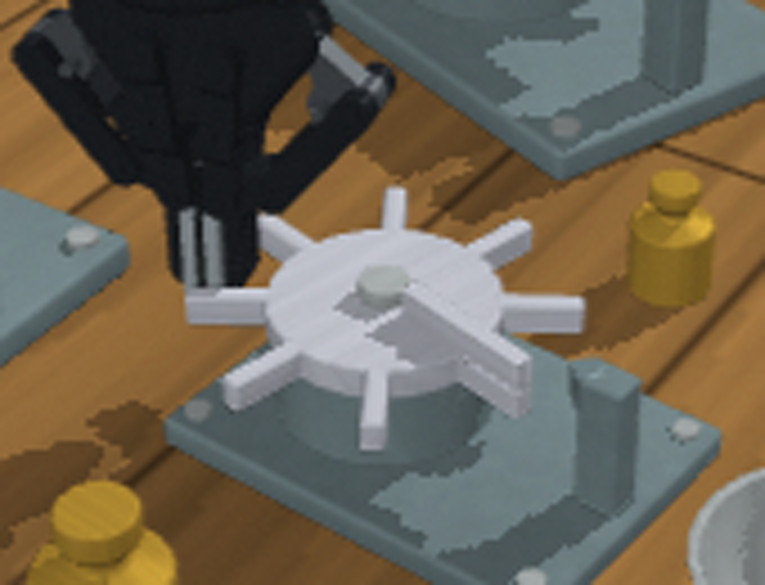

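Still pressing at ~195°, not yet snapped. I'll creep the final 3–4°.

```bash
python3 -m inch '[[[-0.1,0,0],[0,0,-0.018],0],[[-0.2,0,0],[0,0,-0.035],0],[[-0.3,0,0],[0,0,-0.053],0],[[-0.36,0,0],[0,0,-0.062],0],[[-0.36,0,0],[0,0,-0.062],0],[[-0.36,0,0],[0,0,-0.062],0],[[-0.36,0,0],[0,0,-0.062],0]]'
python3 - <<'E'
from h import *
s=telemetry.sense();print(s['time'],s['tool_pos'],s['tcp_rot'],s['ft_force'])
save("scene","scene9.png")
b=cv2.imread('pics/scene9.png')[190:320,170:340]; cv2.imwrite('pics/s9z.png',cv2.resize(b,None,fx=4.5,fy=4.5,interpolation=cv2.INTER_CUBIC))
E
```

```text
time: 10.7
tool_pos: [516.3, -84.3, 53.5]
tcp_rot: [-180.0, 0.0, 108.5]
ft_force: [-0.1, 1.2, -0.0]
finger_gap: 0.3
10.7 [516.28625061 -84.27676813  53.45413108] [-1.79994260e+02  7.13276058e-03  1.08494969e+02] [-0.12665031  1.22646979 -0.00128882]
```

View pics/s9z.png

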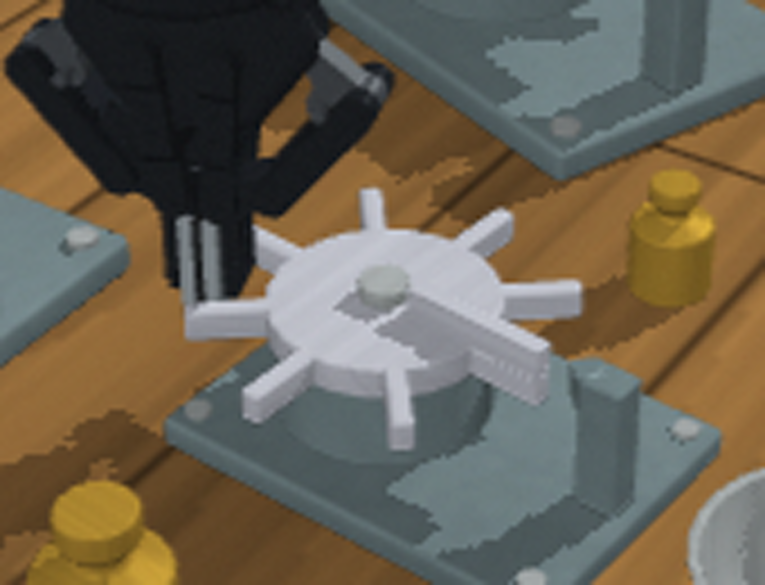

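```bash
python3 -m inch '[[[0,0,-2],[0,0,0],0],[[0,0,-5],[0,0,0],0],[[0,0,-9],[0,0,0],0],[[0,0,-13],[0,0,0],0],[[0,-3,-15],[0,0,0],0],[[0,-6,-15],[0,0,0],0],[[0,-6,-15],[0,0,0],0],[[0,-6,-15],[0,0,0],0],[[0,-6,-15],[0,0,0],0],[[0,-6,-15],[0,0,0],0]]'
python3 - <<'E'
from h import *
s=telemetry.sense();print(s['time'],s['tool_pos'],s['ft_force'],abs(s['qd']).max())
save("scene","scene10.png");save("wrist","wrist10.png")
a=cv2.imread('pics/scene2.png').astype(int);b=cv2.imread('pics/scene10.png')
d=(abs(a-b).max(2)>25);
for n,x0,y0,x1,y1 in [('big',165,290,215,355),('small',305,225,335,262),('bowl',318,290,395,352)]: print(n,d[y0:y1,x0:x1].sum())
z=b[190:350,160:400]; cv2.imwrite('pics/s10z.png',cv2.resize(z,None,fx=3.3,fy=3.3,interpolation=cv2.INTER_CUBIC))
E
```

```text
time: 11.75
tool_pos: [459.8, -102.9, 203.1]
tcp_rot: [-180.0, -0.0, 108.5]
ft_force: [0.2, 0.2, 0.2]
finger_gap: -0.0
11.75 [ 459.79597066 -102.94289436  203.13338912] [0.20855202 0.22468822 0.20591844] 0.25246355265468845
big 519
small 0
bowl 0
```

View pics/s10z.png

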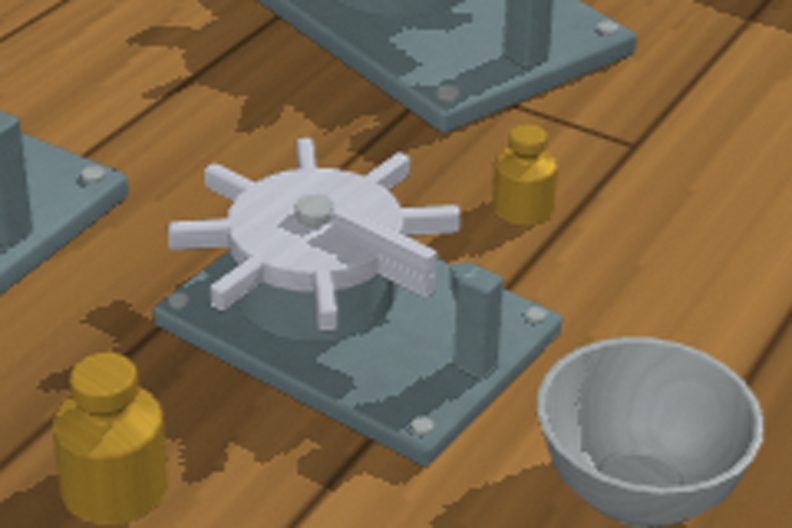

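View pics/wrist10.png

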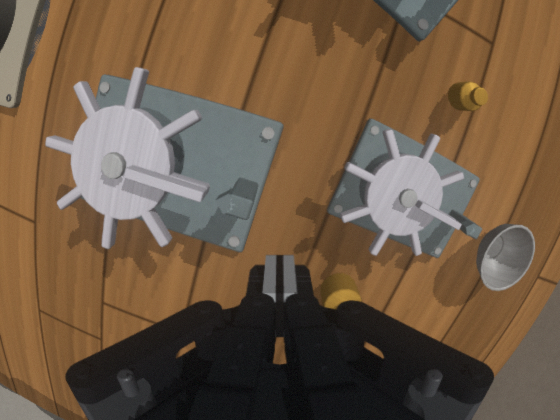

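```bash
python3 - <<'E'
from h import *
r.hand_in(); print(telemetry.sense()['time'])
E
```

```text
the job is handed in; nothing more can be done
the job is handed in; nothing more can be done
```

I flicked the smallest counter's wheel forward two clicks, and the ribbed tooth now rests at the index post. The job is handed in; it gave no verdict.

- **Start:** the marked tooth stood two clicks short of the post, about -90°.
- **Clicks:** I pushed one tooth at a time with the shut fingertips. After the first click the wheel sat still for more than a second, one click short. The second click brought the ribbed tooth to the post.
- **Force:** the wrist readings I took (a few per push, not continuous) were at most about 4 N.
- **Final check:** the scene and wrist pictures show the ribbed tooth at the post. The hand is about 150 mm up and clear, with wrist force close to zero.
- **Weights and bowl:** the small weight and the bowl show no pixel change between pictures taken before and after the pushes. The big weight's region did differ; I put that down to the arm's shadow, since its knob is at the same pixel as at the start.
- **Disagreement:** the scene camera put the teeth 2–6° off from the top and wrist cameras. That is within its calibration error, and I did not measure the final angle in numbers.

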